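# Close the shielded beam shutter with the hooked rod

## Robot

A 7-joint arm with a two-finger parallel gripper is mounted at the origin on the work surface. World frame = base frame: x ahead of the robot, y to its left, z up, the work surface at z = 0. Lengths are in m, angles in rad, forces in N, time in s.
With the tool pointing down it reaches from about 0.375 to 0.925 m from the base axis. Payload 3.1 kg.
Tool frame: the origin (TCP) lies between the finger pads; the fingertips stand 19 mm ahead of it and the grasp point (between the pads) is the TCP; z points along the fingers, y is the direction in which the jaws open and shut (so a half turn about z gives the same grasp; the last joint's range is limited). The gripper opens to 85 mm and grips with 20 to 120 N. Pads are 22 mm wide; open, the fingers measure 114 mm over their backs; the gripper's body (76 mm by 85 mm) begins 54 mm behind the grasp point. The pads swing forward as they close: fully open they stand 13 mm farther back than shut.
Start: joints at [-1.225, 0.383, 0.044, 1.598, -0.018, 1.161, -0.05], TCP at [0.279, 0.587, 0.25] pointing down, gripper open.
Joint ranges: [-2.61, 2.61], [-0.41, 2.15], [-1.48, 1.57], [0, 2.5], [-1.57, 4.71], [0.05, 1.97], [-2.85, 2.85]. Speed limits (rad/s): [2.79, 2.79, 3.14, 3.14, 3.14, 3.14, 3.14].

## Interface

Orientations are given as a unit quaternion [x, y, z, w].
In Python, from bench import move_ptp, movel, move_j, move_gripper, pause, inverse_kinematics, read_camera, camera_params, MotionError, sign_off, look_for, tip_of, read_time_s, read_qpos, read_joint_vel, read_effort, read_eef_pos, read_tcp_rot, read_ft_force, read_ft_torque, read_finger_gap gives the robot as it stands. Calls block until the motion is done:
- move_ptp(position, orientation): joint-space move of the TCP to a pose.
- movel(position, orientation=None, speed=0.15): straight line of the TCP; orientation=None keeps the orientation; speed is the mean speed in m/s.
- move_j(angles): joint-space move.
- move_gripper(opening, effort=None): finger opening in m; effort is the grip in N (None keeps the last); returns when the fingers have stopped.
- pause(seconds).
- inverse_kinematics(position, orientation): joint angles nearest the present ones, or None.
- read_camera(name): name is "scene" or "side" or "wrist"; returns the picture (400x640x3 uint8, red, green, blue); there is no depth.
- camera_params(name): a dict with "K" (3x3 intrinsics, pixels), "camera_from_world" (4x4, takes a point from world to camera coordinates). Camera axes: x right, y down, z forward; pixel columns grow to the right and rows downward; lengths in m; the calibration is good to about 2 mm. A picture is of the moment at which its call begins: read the wrist's pose just before it. camera_params takes no time and is no camera call; for the wrist camera it gives the pose at the moment of the call.
A pose or a line that the arm cannot do raises MotionError and nothing moves.
- sign_off(): hands the job in, once; it reports no verdict.
Trained networks look in the newest picture that a camera, given by its name, has taken for a name from the list of things; names that differ only in an ending like _2 or _b are one class to them, and where a whole thing is asked for, a point or a joint stands for the part that bears it (a point fixed in the world has none). Each returns a list of dicts, best first, with "confidence" (0 to 1); they miss things now and then, are a little off and sometimes report something else, mostly with a low value. They report only what shows in the picture. A call takes as long as a camera call.
- look_for(camera, name): "at" ([column, row] in pixels, amid what is visible of it).
- tip_of(camera, name): "at" ([column, row] in pixels: a listed point, or the origin of a listed thing).
Readings, each from a call of its own:
- read_time_s(): time.
- read_qpos(): joint angles.
- read_joint_vel(): joint speeds.
- read_effort(): joint torques, N m.
- read_eef_pos(): TCP position.
- read_tcp_rot(): TCP orientation.
- read_ft_force(): force on the tool from outside, world axes, zero at the start.
- read_ft_torque(): the same for the moment, N m.
- read_finger_gap(): finger opening in m.
Only numpy, scipy, OpenCV 4.12 (cv2) and the standard library are available. Lean on these libraries where they do the work, as an engineer would, in place of code of your own. Each camera call takes 0.05 s, during which the arm holds its last target. There are 200 camera calls.

## Task

Take the hooked rod from its stand, reach over the light shield with it and draw the flat shutter lever fully home towards the front of the shield, keeping it against its stop with a steady pull of about 8 N for a full second so that it seats. Then set the rod back in its stand as it was and let go. Pull gently (never more than 15 N on the lever), do not bang the rod on the unit, keep the gripper itself off the unit and its levers, and leave the round-headed lever and the other things alone.

Things in the scene. Friction and masses are not known exactly. Their poses are not given: they have to be found in the camera images.
- unit: Fixed light source. Origin on the table; x points away from its front shield. U-shaped aluminium light shield, 105 mm high, 6 mm thick: front panel at x -66 to -60 mm, side panels at y +-103 mm, x -60 to 106 mm. Behind the lever bay a white housing 55 mm high, x 110 to 220 mm. The bay is open above; in it two black guide blocks at y +32 and -32 mm; one has the flat lever, one the round-headed.
- shutter_block: Black guide block of the flat shutter lever, 120 x 56 x 25 mm, fixed in the unit's bay on either the left or the right side (varies), its axes parallel to the unit's. Origin at the centre of its underside, 20 mm above the table and 20 mm behind the unit's origin; its top is 45 mm above the table.
- shutter (a joint): Travel of the flat shutter lever in m: 0 to 0.030 (end stop, fully home), growing as it is drawn to the front shield (unit's -x). Starts at 0 to 8 mm; about 2.5 N of friction; stays where left. The lever is an upright steel plate, 6 mm thick (x), 28 wide (y), top 91 mm above the table, on a carriage (22 mm in x, top 58 mm above the table) by a stiff spring giving 1 mm per 5 N. Hook it from behind.
- pin_top (a point): Top of the round-headed lever (16 mm steel ball on an 8 mm stem), 91 mm above the table, in the bay next to the shutter lever, 64 mm to one side. It slides as easily as the shutter lever and must stay where it is (within 5 mm).
- rod: Loose hooked rod, about 180 g. Black flat-sided handle 120 mm long (x), 14 wide (y), 24 high (z); origin at the handle's centre, z up as it rests. From its front end a steel rod, 8 mm thick, runs on to x = +150 mm and there bends straight down for 60 mm. Centre of mass some 20 mm ahead of the origin. Grasp the handle from above across its 14 mm, near its centre, between the stand's posts.
- rod_tip (a point): The very lower end of the bent-down part, at (150, 0, -64) mm in the rod's frame; the part is 8 mm in diameter.
- stand: Fixed grey stand for the rod. Origin on the table under its centre; x along the rod. Base 120 x 90 x 12 mm; two posts 10 mm thick at x = +-42 mm, 36 mm wide (y), notched: notch floor 85 mm above the table, flared cheeks up to 107 mm. The handle rests in both notches, its origin 97 mm above the table, above the stand's origin (up to 6 mm off along x), the hook towards the stand's +x.
- slide_box: Blue closed box for slides, 100 x 85 x 32 mm, loose, a bystander. Origin at the centre of its underside. It and the rod stand swap sides.
- oil_bottle: Small amber bottle, 34 mm diameter, 62 mm high, loose, a bystander. Origin at the centre of its underside.
- dish: Clear round dish, 60 mm diameter, 16 mm high, loose, a bystander. Origin at the centre of its underside.
- home_mark (a point): Fixed point 91 mm above the table, on the guide block's centre line 10 mm behind the unit's origin: where the middle of the plate's top edge should be when the lever is fully home. Each guide was set by hand, so plate and end stop together really lie up to 5 mm before or behind this along the unit's x; at travel s the plate is 30 mm - s farther back.

How it is judged:
On the way:
1. the flat shutter lever is fully home (travel over 28.5 mm) and held there by the rod with a steady pull of 5 to 12 N for 0.7 s (value of joint shutter above 0.0285 m and contact force between rod and shutter_block between 5 and 12 N), for 0.7 s.
At the end, for the whole second after the job is handed in: The shutter lever is still fully home (travel over 28.5 mm) and the rod lies at rest in both notches of its stand, hook forward and down as at the start: its handle centre within 16 mm along and 5 mm across of the stand's centre, 92 to 101 mm high, aligned within 0.1 rad and upright within 0.12 rad (value of joint shutter above 0.0285 m and z of rod in the frame of stand between 0.092 and 0.101 m and y of rod in the frame of stand between -0.005 and 0.005 m and x of rod in the frame of stand between -0.016 and 0.016 m and x of rod_tip in the frame of stand above 0.1 m and angle between the x axis of rod and the x axis of stand, either way round below 0.1 rad and angle between rod's own z axis and vertical below 0.12 rad and linear speed of rod below 0.02 m/s); the robot touches nothing.
It fails at once if the rod loads the shutter lever or its guide block with more than 15 N (contact force between rod and shutter_block above 15 N).
It fails at once if the rod bangs on the unit with more than 12 N (contact force between rod and unit above 12 N).
It fails at once if the gripper or arm touches the unit or the shutter lever (over 1 N) (contact force between any of the arm, the fingers and unit above 1 N or contact force between any of the arm, the fingers and shutter_block above 1 N).
It fails at once if the round-headed lever is moved by more than 5 mm (distance of pin_top from where it was at the start of the episode above 0.005 m).
It fails at once if a bystander is moved by more than 15 mm (distance of any of slide_box, oil_bottle, dish from where it was at the start of the episode above 0.015 m).
It also fails if it takes over 64 s, if anything falls off the work surface, if the arm or the gripper's body presses on something with over 40 N, if the wrist force passes 120 N, or if a joint passes its speed limit or range.

## Working session

There is one attempt and no reset: what is moved stays moved. The work goes in short steps, each a Python script; the robot and the scene stay as the last script left them, time stands still between calls to the robot, and variables do not carry over. Pictures are saved under pics/ and viewed, about 8 in all and at most 12, crops included, and the job is handed in when it is done.

```bash
ls; mkdir -p pics; python3 - <<'E'
from bench import *
import cv2, numpy as np
print(read_time_s(), read_eef_pos(), read_tcp_rot())
ims=[]
for c in ("scene","side"):
    im=read_camera(c); ims.append(im)
    cv2.imwrite(f"pics/{c}0.png",im[:,:,::-1])
    P=camera_params(c); print(c,np.round(P["K"],1).tolist(),np.round(P["camera_from_world"],3).tolist())
    for n in ("unit","shutter_block","shutter","pin_top","rod","rod_tip","stand","slide_box","oil_bottle","dish","home_mark"):
        r=tip_of(c,n)[:2]; l=look_for(c,n)[:1]
        print(c,n,[(np.round(d["at"],1).tolist(),round(d["confidence"],2)) for d in r],[(np.round(d["at"],1).tolist(),round(d["confidence"],2)) for d in l])
print(read_time_s())
E
```

```text
pics
0.0 [0.27868964 0.58621941 0.2488639 ] [ 2.20042886e-01  9.75489289e-01 -1.31283698e-03 -2.26815219e-04]
scene [[492.5, 0.0, 318.5], [0.0, 492.5, 193.3], [0.0, 0.0, 1.0]] [[-0.746, 0.666, -0.003, 0.43], [0.473, 0.528, -0.705, -0.192], [-0.468, -0.527, -0.709, 1.598], [0.0, 0.0, 0.0, 1.0]]
scene unit [] [([281.9, 251.1], 0.66)]
scene shutter_block [([294.7, 231.1], 0.66)] [([292.8, 225.5], 0.81)]Traceback (most recent call last):
  File "<stdin>", line 10, in <module>
ValueError: it knows: dish, home_mark, oil_bottle, pin_top, rod, rod_tip, shutter_block, slide_box, stand, unit
```

```bash
cat > h.py <<'E'
from bench import *
import cv2, numpy as np
from scipy.optimize import least_squares
def proj(P,X):
    X=np.atleast_2d(X); c=X@P["camera_from_world"][:3,:3].T+P["camera_from_world"][:3,3]
    p=c@np.array(P["K"]).T; return p[:,:2]/p[:,2:]
def params(c):
    P=camera_params(c); return {k:np.array(P[k]) for k in ("K","camera_from_world")}
def at_z(P,uv,z):
    "point on the ray of pixel uv at height z"
    R=P["camera_from_world"][:3,:3];t=P["camera_from_world"][:3,3]
    d=R.T@np.linalg.solve(P["K"],[*uv,1]);o=-R.T@t
    return o+d*(z-o[2])/d[2]
E
python3 - <<'E'
from h import *
Z=dict(unit=0,shutter_block=.02,pin_top=.091,rod=.097,rod_tip=.033,stand=0,slide_box=0,oil_bottle=0,dish=0,home_mark=.091)
for c in ("scene","side"):
    im=read_camera(c); P=params(c)
    cv2.imwrite(f"pics/{c}0.png",im[:,:,::-1])
    if c=="side": print(P)
    for n,z in Z.items():
        for d in tip_of(c,n)[:2]:
            print(c,n,np.round(d["at"],1),round(d["confidence"],2),np.round(at_z(P,d["at"],z),4))
print(read_time_s())
E
```

```text
scene shutter_block [296.7 228.7] 0.91 [ 0.643  -0.0109  0.02  ]
scene pin_top [311.1 229.3] 0.54 [0.6557 0.0624 0.091 ]
scene rod [297.4 130.3] 0.66 [ 0.4359 -0.2508  0.097 ]
scene rod_tip [255.7 164.3] 0.81 [ 0.5796 -0.2734  0.033 ]
scene stand [298.  150.4] 0.83 [ 0.4221 -0.2693  0.    ]
scene slide_box [438.5 267.6] 0.85 [0.4518 0.3082 0.    ]
scene oil_bottle [369.4 213.8] 0.77 [0.4492 0.0674 0.    ]
scene dish [437.1 266.4] 0.68 [0.4515 0.3035 0.    ]
scene dish [333.8 172.3] 0.59 [ 0.4075 -0.1206 -0.    ]
scene home_mark [295.8 209.7] 0.55 [ 0.6417 -0.0121  0.091 ]
{'K': array([[401.90342943,   0.        , 322.58176479],
       [  0.        , 401.90342943, 193.98885585],
       [  0.        ,   0.        ,   1.        ]]), 'camera_from_world': array([[ 0.9635781 , -0.26728264,  0.00878868, -0.52650632],
       [-0.15348796, -0.57965238, -0.8002778 ,  0.14734862],
       [ 0.21899475,  0.76978121, -0.59956501,  0.75442766],
       [ 0.        ,  0.        ,  0.        ,  1.        ]])}
side unit [355.  213.5] 0.96 [0.6255 0.0131 0.    ]
side shutter_block [371.5 211.6] 0.75 [ 0.6534 -0.0126  0.02  ]
side pin_top [364.4 167.1] 0.55 [0.6572 0.057  0.091 ]
side pin_top [368.1 182.1] 0.21 [0.6447 0.0008 0.091 ]
side rod [293.8 295.5] 0.94 [ 0.431  -0.2534  0.097 ]
side rod_tip [389.  308.3] 0.91 [ 0.5843 -0.2681  0.033 ]
side stand [291.3 332.1] 0.79 [ 0.4247 -0.2476  0.    ]
side slide_box [257.1 158.9] 0.56 [0.4463 0.299  0.    ]
side oil_bottle [278.9 207.4] 0.57 [0.4648 0.0784 0.    ]
side dish [269.  273.4] 0.7 [ 0.4103 -0.1127  0.    ]
side home_mark [368.5 183.1] 0.93 [ 0.6442 -0.0028  0.091 ]
side home_mark [281.3 209.4] 0.37 [ 0.4522 -0.0419  0.091 ]
1.35
```

View pics/scene0.png

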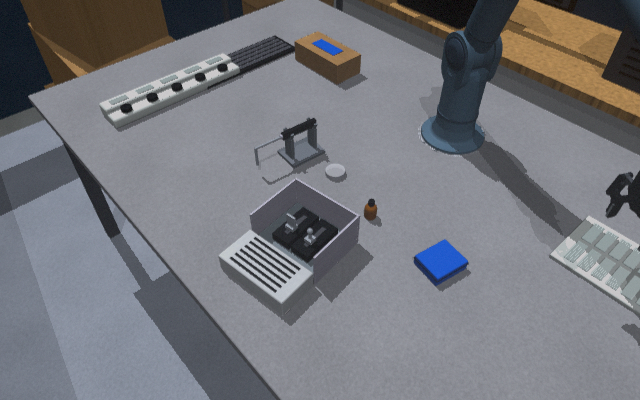

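View pics/side0.png

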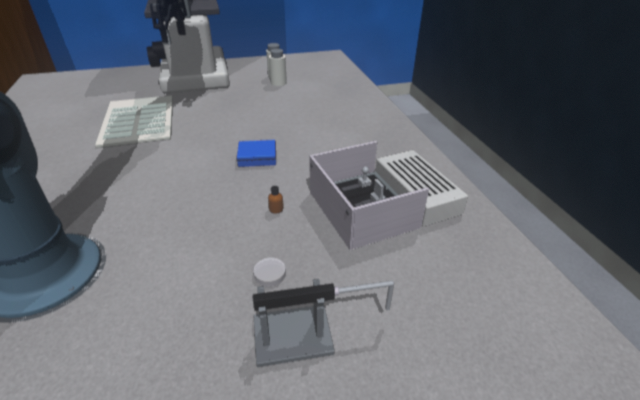

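```bash
cat >> h.py <<'E'
def qy(phi): # tool down, tool x along world yaw phi
    return [np.cos(phi/2),np.sin(phi/2),0.,0.]
def rep(c,names):
    P=params(c); read_camera(c)
    for n,z in names.items():
        for d in tip_of(c,n)[:2]:
            print(c,n,np.round(d["at"],1),round(d["confidence"],2),np.round(at_z(P,d["at"],z),4))
E
python3 - <<'E'
from h import *
for ph in (-.12,np.pi-.12):
    for p in ([.434,-.252,.097],[.434,-.252,.3],[.55,0,.134],[.5,0,.134],[.55,0,.45]):
        q=inverse_kinematics(p,qy(ph)); print(round(ph,2),p,None if q is None else np.round(q,2))
P=params("wrist"); R=P["camera_from_world"]
print("cam pos",-R[:3,:3].T@R[:3,3],"fwd",R[2,:3],"right",R[0,:3],read_eef_pos(),P["K"][0])
P=params("scene")
for uv in ((296,181),(359,214),(251,212)): print(at_z(P,uv,.105))
P=params("side")
for uv in ((309,158),(351,209),(424,190),(376,146)): print(at_z(P,uv,.105))
E
```

```text
-0.12 [0.434, -0.252, 0.097] [-0.21  0.39  0.75  2.1  -0.38  0.79 -0.91]
-0.12 [0.434, -0.252, 0.3] [-1.2  -0.2   1.57  1.93  0.21  1.22 -1.4 ]
-0.12 [0.55, 0, 0.134] [-0.76  0.44  0.83  1.97 -0.41  0.91 -1.41]
-0.12 [0.5, 0, 0.134] [-0.79  0.32  0.81  2.08 -0.31  0.86 -1.49]
-0.12 [0.55, 0, 0.45] [-0.78  0.08  0.76  1.58 -0.06  1.5  -1.7 ]
3.02 [0.434, -0.252, 0.097] [-0.33  0.46  0.92  2.1  -0.5   0.82  2.34]
3.02 [0.434, -0.252, 0.3] [-0.86  0.13  1.41  1.93 -0.14  1.2   2.06]
3.02 [0.55, 0, 0.134] [-0.48  0.36  0.48  1.96 -0.21  0.87  1.56]
3.02 [0.5, 0, 0.134] [-0.55  0.27  0.52  2.07 -0.18  0.84  1.53]
3.02 [0.55, 0, 0.45] [-0.64  0.08  0.61  1.58 -0.05  1.5   1.42]
cam pos [0.21021168 0.61996949 0.37362116] fwd [ 0.27211394 -0.12997038 -0.95344727] right [ 4.29659436e-01  9.02990892e-01 -4.67514121e-04] [0.27908056 0.58704688 0.25025792] [310.77944586   0.         316.83920767]
[ 0.58338051 -0.08040069  0.105     ]
[0.54342174 0.11285199 0.105     ]
[ 0.73698517 -0.06963601  0.105     ]
[0.54280292 0.10293057 0.105     ]
[ 0.57499419 -0.09116478  0.105     ]
[ 0.7343716  -0.07156973  0.105     ]
[0.70617015 0.11473594 0.105     ]
```

```bash
python3 - <<'E'
from h import *
move_ptp([.56,.0,.36],qy(np.pi+.14))
im=read_camera("wrist");P=params("wrist");np.savez("w1.npz",**P)
cv2.imwrite("pics/w1.png",im[:,:,::-1])
for n,z in dict(unit=0,shutter_block=.02,pin_top=.091,home_mark=.091).items():
    for d in tip_of("wrist",n)[:2]: print(n,np.round(d["at"],1),round(d["confidence"],2),np.round(at_z(P,d["at"],z),4))
print(read_time_s(),read_qpos())
E
```

```text
unit [324.4 196.7] 0.61 [0.6279 0.0231 0.    ]
shutter_block [301.3 210.7] 0.68 [ 0.6499 -0.0109  0.02  ]
shutter_block [253.5  40.1] 0.39 [ 0.4179 -0.1053  0.02  ]
pin_top [344.  239.8] 0.79 [0.6584 0.0529 0.091 ]
home_mark [301.2 221.3] 0.59 [ 0.6397 -0.0089  0.091 ]
3.95 [-0.58079096  0.13904022  0.56419603  1.70136302 -0.07639826  1.323453
  1.70976855]
```

View pics/w1.png

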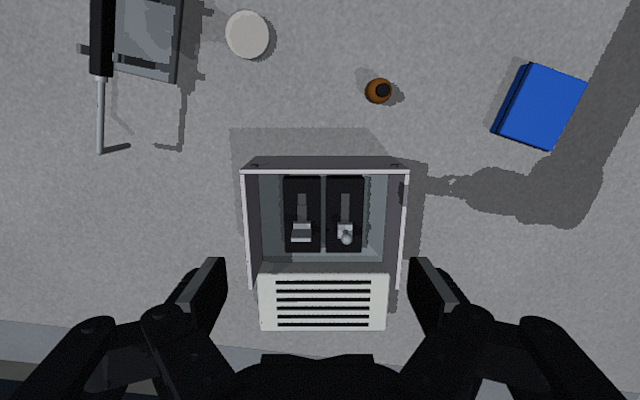

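```bash
python3 - <<'E'
import cv2
im=cv2.imread("pics/w1.png")[150:300,230:420]
cv2.imwrite("pics/w1c.png",cv2.resize(im,None,fx=4,fy=4,interpolation=cv2.INTER_CUBIC))
E
```

```text
(no output)
```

View pics/w1c.png

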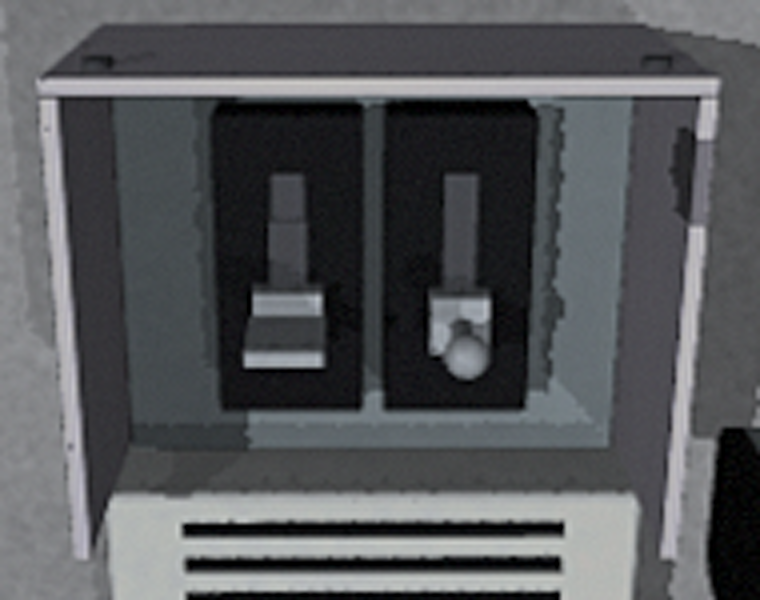

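```bash
python3 - <<'E'
from h import *
P=dict(np.load("w1.npz"))
f=lambda u,v:np.array([230+(u+.5)/4-.5,150+(v+.5)/4-.5])
pts=[((-66,106,105),(720,80)),((-66,-106,105),(38,80)),((106,-106,105),(72,558)),((106,106,105),(678,558)),((106,-100,105),(92,558)),((106,100,105),(660,558)),
((80,-4,45),(362,410)),((80,-60,45),(222,410)),((80,4,45),(383,410)),((80,60,45),(525,410))]
X=np.array([p for p,_ in pts])/1000; uv=np.array([f(*p) for _,p in pts])
def W(s,X):
    c,n=np.cos(s[2]),np.sin(s[2]); return X@np.array([[c,-n,0],[n,c,0],[0,0,1]]).T+[s[0],s[1],s[3]]
r=least_squares(lambda s:np.r_[(proj(P,W(s,X))-uv).ravel(),s[3]*500],[.625,.015,.14,0])
print(np.round(r.x,4)); print(np.round((proj(P,W(r.x,X))-uv),1).tolist())
def U(p,z):
    w=at_z(P,f(*p),z+r.x[3]); d=w[:2]-r.x[:2];c,n=np.cos(r.x[2]),np.sin(r.x[2]); return np.round(1000*np.array([c*d[0]+n*d[1],-n*d[0]+c*d[1]]),1),np.round(w,4)
for p,z in (((243,348),.091),((324,348),.091),((244,367),.091),((324,367),.091),((253,292),.058),((325,292),.058),((430,292),.058),((468,356),.083)): print(p,U(p,z))
np.save("unit.npy",r.x)
E
```

```text
[ 0.6267  0.0201  0.1422 -0.0014]
[[0.2, -0.8], [-0.1, -0.8], [0.6, -0.0], [-0.3, -0.0], [-0.1, -0.0], [-0.1, -0.0], [0.2, 0.6], [-0.6, 0.6], [0.0, 0.6], [0.3, 0.6]]
(243, 348) (array([ 31.9, -45.9]), array([ 0.6648, -0.0208,  0.0896]))
(324, 348) (array([ 31.9, -18. ]), array([0.6609, 0.0068, 0.0896]))
(244, 367) (array([ 39.1, -45.7]), array([ 0.6719, -0.0197,  0.0896]))
(324, 367) (array([ 39.1, -18. ]), array([0.668 , 0.0078, 0.0896]))
(253, 292) (array([ 24.3, -44.7]), array([ 0.6571, -0.0207,  0.0566]))
(325, 292) (array([ 24.3, -18.2]), array([0.6533, 0.0055, 0.0566]))
(430, 292) (array([24.3, 20.5]), array([0.6479, 0.0438, 0.0566]))
(468, 356) (array([38.6, 32.6]), array([0.6603, 0.0578, 0.0816]))
```

```bash
python3 - <<'E'
from h import *
move_ptp([.48,-.24,.27],qy(np.pi-.12))
im=read_camera("wrist");P=params("wrist");np.savez("w2.npz",**P)
cv2.imwrite("pics/w2.png",im[:,:,::-1])
for n,z in dict(stand=0,rod=.097,rod_tip=.033).items():
    for d in tip_of("wrist",n)[:2]: print(n,np.round(d["at"],1),round(d["confidence"],2),np.round(at_z(P,d["at"],z),4))
print(read_time_s(),read_qpos())
E
```

```text
stand [297.3 123.3] 0.64 [ 0.429  -0.2557  0.    ]
rod [290.7 131.3] 0.72 [ 0.4299 -0.2562  0.097 ]
rod_tip [303.6 245.5] 0.74 [ 0.5785 -0.2659  0.033 ]
5.1917 [-0.32059977  0.17989692  0.78778767  1.87739254 -0.14067953  1.13943544
  1.97321096]
```

View pics/w2.png

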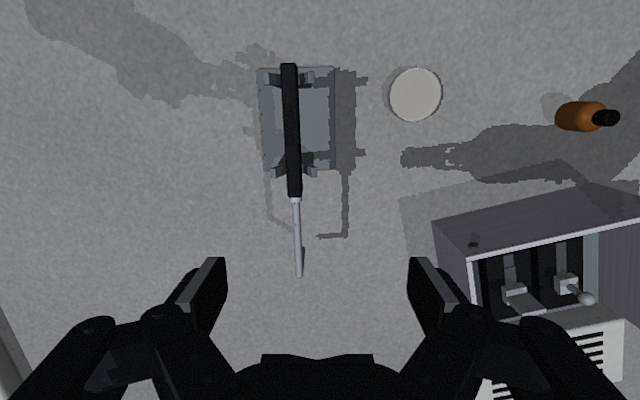

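```bash
python3 - <<'E'
from h import *
P=dict(np.load("w2.npz"))
im=cv2.imread("pics/w2.png")
a=at_z(P,(289,64),.109);b=at_z(P,(295,197),.109);t=at_z(P,(299.5,276),.1)
print(a,b,t,np.linalg.norm(b-a),"mid",(a+b)/2,"yaw",np.arctan2(*(b-a)[1::-1]),np.arctan2(*(t-a)[1::-1]))
for uv in ((258,69),(335,67),(331,172),(263,172)): print(at_z(P,uv,.012))
# centreline by rows: handle dark pixels; shaft bright
g=cv2.cvtColor(im,cv2.COLOR_BGR2GRAY).astype(int)
for v in (80,100,120,140,160,185): 
    d=np.where(g[v,275:310]<45)[0]+275; print(v,d.min(),d.max(),at_z(P,((d.min()+d.max())/2,v),.109)[:2])
E
```

```text
[ 0.37358571 -0.24875044  0.109     ] [ 0.49051383 -0.25971904  0.109     ] [ 0.58179048 -0.26799311  0.1       ] 0.11744145453916234 mid [ 0.43204977 -0.25423474  0.109     ] yaw -0.09353269639312395 -0.09216005465553649
[ 0.36362912 -0.29124109  0.012     ]
[ 0.37161187 -0.2041005   0.012     ]
[ 0.49198204 -0.22092954  0.012     ]
[ 0.48216942 -0.30556611  0.012     ]
80 276 304 [ 0.38618034 -0.24969268]
100 282 298 [ 0.40232403 -0.25199285]
120 284 299 [ 0.41923171 -0.25305581]
140 285 300 [ 0.436739   -0.25460965]
160 281 309 [ 0.45509397 -0.25484833]
185 287 301 [ 0.47862795 -0.25904017]
```

```bash
python3 - <<'E'
from h import *
q=qy(np.pi-.095); g=np.array([.432,-.2542,.098])
move_gripper(.05)
move_ptp(g+[0,0,.09],q)
movel(g,q,speed=.1)
print("pre",read_ft_force(),read_eef_pos())
move_gripper(.0,effort=100)
print("grip",read_finger_gap(),read_ft_force(),read_ft_torque(),read_eef_pos(),read_time_s())
movel(g+[0,0,.02],q,speed=.04)
pause(.3)
print("lift",read_finger_gap(),read_ft_force(),read_ft_torque(),read_eef_pos(),read_time_s())
for c in ("wrist","side"): cv2.imwrite(f"pics/{c}3.png",read_camera(c)[:,:,::-1])
P=params("wrist"); np.savez("w3.npz",**P)
a=cv2.imread("pics/wrist3.png");b=cv2.imread("pics/side3.png")
b=cv2.resize(b[230:380,200:440],(640,400))
cv2.imwrite("pics/l3.png",cv2.resize(np.vstack([a,b]),None,fx=.75,fy=.75))
E
```

```text
pre [0.17575188 0.43095144 0.06984258] [ 0.43260004 -0.25459095  0.09858459]
grip 0.012467733261762766 [-1.04374368  0.68306131  5.93442308] [0.05668813 0.20245625 0.09192695] [ 0.43246904 -0.2546025   0.09881188] 7.575
lift 0.01262298767309605 [ 0.28421227 -0.14405753 -1.84352703] [-0.02811108  0.05767434  0.03632826] [ 0.43181515 -0.25414073  0.11778745] 8.525
```

View pics/l3.png

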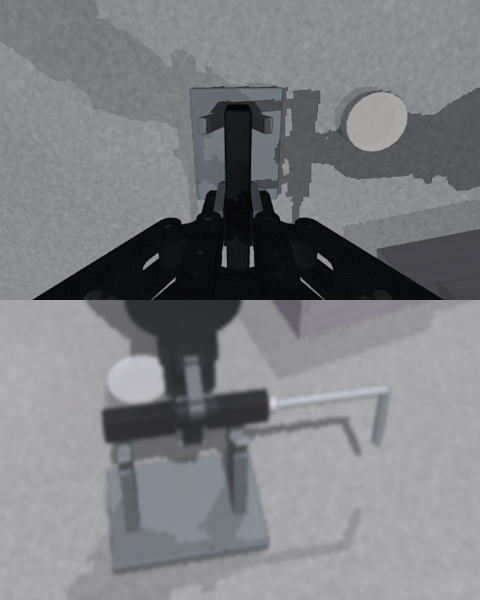

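```bash
cat >> h.py <<'E'
try:
    UN=np.load("unit.npy")
except Exception: UN=None
def u2w(x,y,z):
    c,n=np.cos(UN[2]),np.sin(UN[2]); return np.array([UN[0]+c*x-n*y,UN[1]+n*x+c*y,z])
def w2u(w):
    c,n=np.cos(UN[2]),np.sin(UN[2]); d=np.asarray(w)[:2]-UN[:2]; return np.array([c*d[0]+n*d[1],-n*d[0]+c*d[1]])
QU=qy(np.pi+.142); QR=qy(np.pi-.095); G=np.array([.432,-.2542,.098])
E
python3 - <<'E'
from h import *
movel(G+[0,0,.142],QR,speed=.12)
movel(u2w(-.098,-.032,.24),QU,speed=.15)
pause(.3)
print(read_time_s(),read_eef_pos(),w2u(read_eef_pos()),read_ft_force(),read_qpos())
for c in ("wrist","side","scene"):
    im=read_camera(c); cv2.imwrite(f"pics/{c}4.png",im[:,:,::-1]); P=params(c); np.savez(c+"4.npz",**P)
    for n in ("rod_tip",):
        for d in tip_of(c,n)[:2]:
            w=at_z(P,d["at"],.175); print(c,n,np.round(d["at"],1),round(d["confidence"],2),np.round(w,4),w2u(w))
    print("expected",proj(P,u2w(.052,-.032,.175)),proj(P,u2w(.052,-.032,.24)))
a=cv2.imread("pics/wrist4.png")[100:,160:480];b=cv2.imread("pics/side4.png")[80:280,240:480];s=cv2.imread("pics/scene4.png")[130:330,200:440]
r=lambda i:cv2.resize(i,(400,333),interpolation=cv2.INTER_CUBIC)
cv2.imwrite("pics/l4.png",np.hstack([cv2.resize(r(b),(400,333)),r(s)]))
E
```

```text
11.9083 [ 0.53418443 -0.02580879  0.24004623] [-0.09812477 -0.0322838 ] [-0.53005816 -0.20091884 -1.86986143] [-0.574071    0.19268925  0.61123505  1.90987354 -0.12524339  1.07651868
  1.80030699]
expected [[317.71132523 399.70745704]] [[317.95277775 498.98649322]]
side rod_tip [389.9 147.1] 0.89 [ 0.6803 -0.0081  0.175 ] [ 0.04901618 -0.03543873]
expected [[390.28884651 145.99385761]] [[394.07894704 115.8968394 ]]
scene rod_tip [279.8 192.9] 0.92 [ 0.6831 -0.0169  0.175 ] [ 0.0505116  -0.04459889]
expected [[283.2771784 195.6870095]] [[281.74067323 175.44897663]]
```

View pics/l4.png

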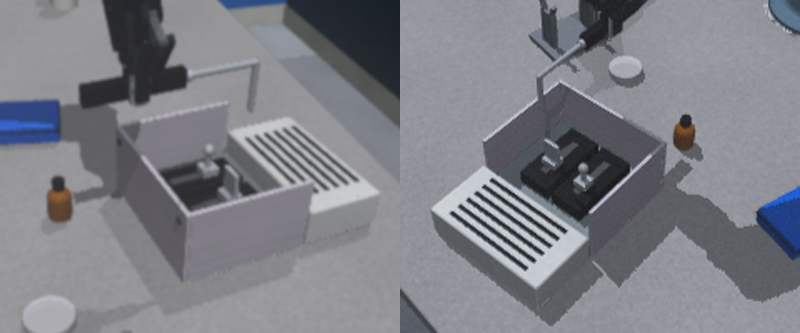

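View pics/wrist4.png

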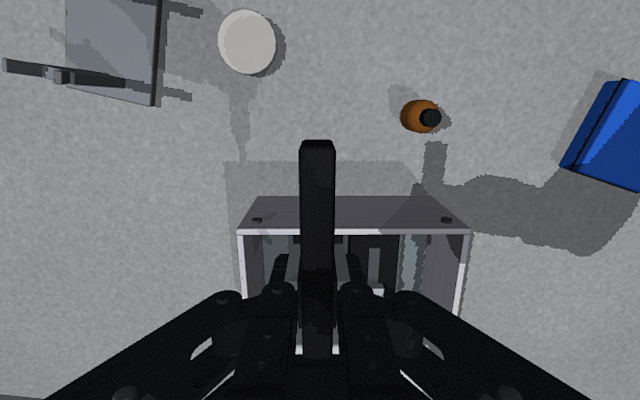

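```bash
python3 - <<'E'
from h import *
for z in (.18,.16,.148,.137):
    movel(u2w(-.098,-.032,z),QU,speed=.08); pause(.1)
    print(z,np.round(read_ft_force(),2),np.round(w2u(read_eef_pos()),4),read_eef_pos()[2])
print(read_time_s())
ims=[]
for c,(r0,c0) in dict(side=(130,330),scene=(165,240)).items():
    im=read_camera(c)[:,:,::-1]; cv2.imwrite(f"pics/{c}5.png",im)
    ims.append(cv2.resize(im[r0:r0+100,c0:c0+110],(396,360),interpolation=cv2.INTER_CUBIC))
cv2.imwrite("pics/l5.png",np.hstack(ims))
E
```

```text
0.18 [-0.35  0.46 -2.23] [-0.0973 -0.0321] 0.18075070781434913
0.16 [ 0.07 -0.38 -2.49] [-0.098  -0.0321] 0.1598730087443564
0.148 [ 0.38 -0.01 -2.53] [-0.0981 -0.032 ] 0.14784757437172047
0.137 [-0.38 -0.12 -1.74] [-0.0981 -0.032 ] 0.13682819720465983
14.4917
```

View pics/l5.png

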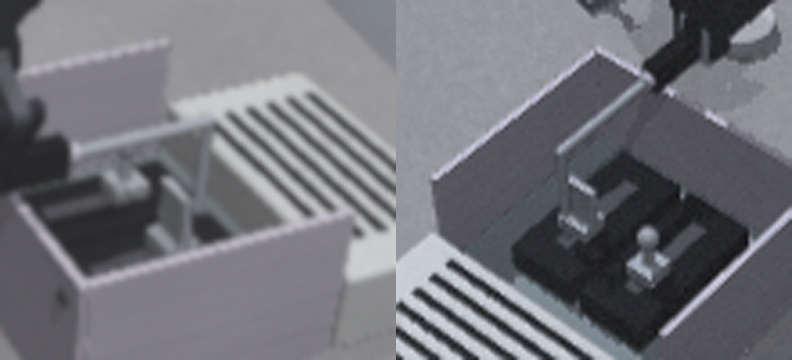

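```bash
python3 - <<'E'
from h import *
for c,(r0,c0,ox) in dict(side=(130,330,0),scene=(165,240,396)).items():
    P=params(c)
    for n,p in dict(tip=(.052,-.032,.072),bend=(.052,-.032,.137),pl=(.0355,-.018,.091),pr=(.0355,-.046,.091),hm8=(.052,-.040,.072),h24=(.052,-.024,.072)).items():
        u=proj(P,u2w(*p))[0]; print(c,n,np.round((u-[c0,r0])*3.6+[ox,0],0))
E
```

```text
side tip [198. 209.]
side bend [210. 116.]
side pl [165. 177.]
side pr [189. 202.]
side hm8 [205. 216.]
side h24 [191. 202.]
scene tip [560. 215.]
scene bend [555. 150.]
scene pl [590. 192.]
scene pr [560. 173.]
scene hm8 [551. 209.]
scene h24 [568. 220.]
```

```bash
cat > pull.py <<'E'
from h import *
ax=np.array([np.cos(.142),np.sin(.142),0])
def F(n=6):
    a=[]
    for _ in range(n): a.append(read_ft_force()); pause(.015)
    return np.mean(a,0)
b=F(10); print("base",b,read_time_s())
d=0.;log=[];t0=read_time_s()
hold=False
while d<.046 and read_time_s()-t0<20:
    f=(F(4)-b)@ax; x=w2u(read_eef_pos())[0]
    log.append((round(d*1000,1),round(f,1)))
    if f>10.5: d-=.0005
    elif f>7.2: hold=True;break
    elif f>6: d+=.0002
    elif f>4.2: d+=.0004
    else: d+=.001 if d>.006 else .003
    movel(u2w(-.098-d,-.032,.137),QU,speed=.03)
print(log); print(hold,d,read_time_s(),read_eef_pos(),w2u(read_eef_pos()),F()-b)
E
python3 pull.py
```

```text
base [ 0.08415048 -0.02454138 -2.17326182] 14.7583
[(0.0, np.float64(-0.1)), (3.0, np.float64(0.0)), (6.0, np.float64(-0.1)), (9.0, np.float64(0.6)), (10.0, np.float64(2.9)), (11.0, np.float64(1.8)), (12.0, np.float64(1.7)), (13.0, np.float64(2.3)), (14.0, np.float64(2.3)), (15.0, np.float64(2.2)), (16.0, np.float64(1.8)), (17.0, np.float64(2.2)), (18.0, np.float64(2.3)), (19.0, np.float64(1.7)), (20.0, np.float64(2.3)), (21.0, np.float64(1.9)), (22.0, np.float64(2.0)), (23.0, np.float64(2.5)), (24.0, np.float64(2.1)), (25.0, np.float64(1.7)), (26.0, np.float64(2.0)), (27.0, np.float64(2.1)), (28.0, np.float64(1.8)), (29.0, np.float64(2.2)), (30.0, np.float64(2.0)), (31.0, np.float64(1.8)), (32.0, np.float64(2.5)), (33.0, np.float64(2.1)), (34.0, np.float64(2.1)), (35.0, np.float64(3.0)), (36.0, np.float64(4.9)), (36.4, np.float64(5.8)), (36.8, np.float64(6.1)), (37.0, np.float64(6.5)), (37.2, np.float64(6.3)), (37.4, np.float64(7.4))]
True 0.03740000000000002 25.9083 [ 0.49889913 -0.0305231   0.1372672 ] [-0.13372205 -0.03195082] [ 6.52395683  1.33429143 -3.51089892]
```

```bash
python3 - <<'E'
from h import *
ax=np.array([np.cos(.142),np.sin(.142),0]); b=np.array([.084,-.025,-2.173]); d=.0374
t0=read_time_s(); L=[]
def f5():
    a=np.mean([(pause(.02),read_ft_force())[1] for _ in range(5)],0)-b; L.append((round(read_time_s()-t0,2),round(a@ax,1),round(a[2],1))); return a@ax
f5()
for k in range(4):
    if L[-1][1]<7.5: d+=.0003; movel(u2w(-.098-d,-.032,.137),QU,speed=.03); f5()
t1=read_time_s()
while read_time_s()-t1<1.6: f5()
print(d,L,read_time_s(),read_eef_pos(),read_ft_torque())
for c in ("side","scene"): cv2.imwrite(f"pics/{c}6.png",read_camera(c)[:,:,::-1])
cv2.imwrite("pics/l6.png",np.hstack([cv2.resize(cv2.imread(f"pics/{c}6.png")[r:r+100,q:q+110],(396,360),interpolation=cv2.INTER_CUBIC) for c,r,q in (("side",130,310),("scene",155,240))]))
E
```

```text
0.037700000000000004 [(0.08, np.float64(6.7), np.float64(-3.6)), (0.42, np.float64(7.8), np.float64(-3.9)), (0.5, np.float64(7.5), np.float64(-3.9)), (0.58, np.float64(7.2), np.float64(-4.2)), (0.67, np.float64(7.5), np.float64(-4.1)), (0.75, np.float64(7.0), np.float64(-3.6)), (0.83, np.float64(7.5), np.float64(-4.0)), (0.92, np.float64(7.3), np.float64(-4.2)), (1.0, np.float64(7.7), np.float64(-4.0)), (1.08, np.float64(7.4), np.float64(-3.5)), (1.17, np.float64(7.5), np.float64(-3.5)), (1.25, np.float64(7.3), np.float64(-4.0)), (1.33, np.float64(7.7), np.float64(-4.1)), (1.42, np.float64(7.6), np.float64(-3.9)), (1.5, np.float64(7.2), np.float64(-3.8)), (1.58, np.float64(7.6), np.float64(-3.8)), (1.67, np.float64(7.3), np.float64(-4.0)), (1.75, np.float64(7.4), np.float64(-3.8)), (1.83, np.float64(7.5), np.float64(-3.7)), (1.92, np.float64(7.3), np.float64(-3.5)), (2.0, np.float64(7.5), np.float64(-3.9)), (2.08, np.float64(7.4), np.float64(-3.6))] 28.0917 [ 0.49880269 -0.03053117  0.1372975 ] [ 0.23346252 -1.30947954  0.02424236]
```

View pics/l6.png

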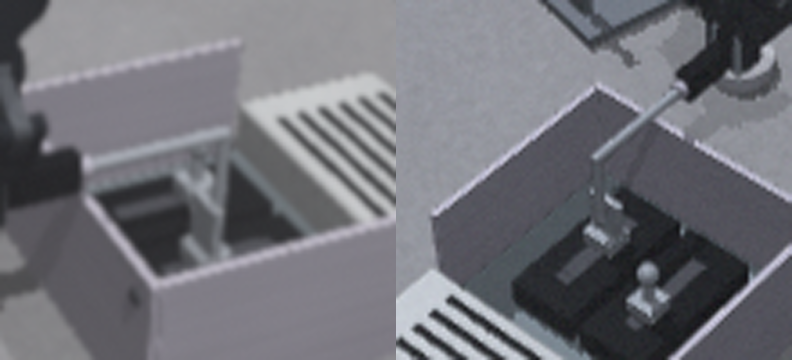

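```bash
python3 - <<'E'
from h import *
d=.0377
movel(u2w(-.098-d+.010,-.032,.137),QU,speed=.02); pause(.1)
print(read_ft_force(),read_eef_pos())
movel(u2w(-.098-d+.010,-.032,.24),QU,speed=.08)
pause(.2); print(read_ft_force(),read_ft_torque(),read_finger_gap(),read_time_s())
for c,z in (("side",.0),("scene",.0)):
    im=read_camera(c); cv2.imwrite(f"pics/{c}7.png",im[:,:,::-1]); P=params(c)
    d2=tip_of(c,"rod_tip")[:1]; print(c,d2, "exp tip",proj(P,u2w(.150-.1257,-.032,.175)),"exp bend",proj(P,u2w(.150-.1257,-.032,.24)),"plate home",proj(P,u2w(.010,-.032,.091)))
cv2.imwrite("pics/l7.png",np.hstack([cv2.resize(cv2.imread(f"pics/{c}7.png")[r:r+160,q:q+176],(396,360),interpolation=cv2.INTER_CUBIC) for c,r,q in (("side",80,280),("scene",120,220))]))
E
```

```text
[ 0.05267507  0.53525626 -1.9186757 ] [ 0.50627203 -0.02958164  0.13678597]
[-0.36406878  0.07551546 -1.52084494] [-0.02230981  0.09247116  0.04548464] 0.01278073593974442 30.575
side [{'at': [377.8, 147.2], 'confidence': 0.9}] exp tip [[378.10377295 148.75551024]] exp bend [[381.30455442 118.43911651]] plate home [[368.37481393 185.31123957]]
scene [{'at': [294.5, 189.2], 'confidence': 0.85}] exp tip [[291.23217732 189.32538662]] exp bend [[290.04192118 169.09492685]] plate home [[296.46382258 210.01021603]]
```

View pics/l7.png

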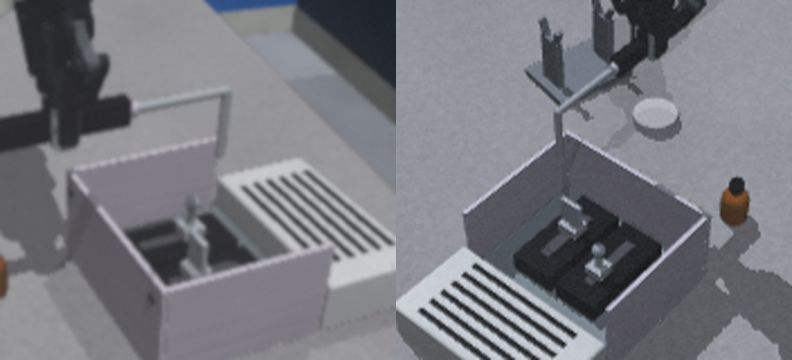

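```bash
python3 - <<'E'
from h import *
movel(G+[0,0,.142],QR,speed=.15)
movel(G+[0,0,.02],QR,speed=.1); pause(.2)
f=lambda:np.mean([(pause(.02),read_ft_force())[1] for _ in range(4)],0)
b=f()
print(b,read_eef_pos(),read_time_s())
for dz in (.012,.008,.005,.003,.002,.001,0.,-.001):
    movel(G+[0,0,dz],QR,speed=.04); a=f()-b; print(dz,np.round(a,1))
    if a[2]>2.2: break
move_gripper(.05,effort=30)
print(read_finger_gap(),read_eef_pos(),read_time_s())
movel(G+[0,0,.12],QR,speed=.1)
movel([.48,-.24,.27],qy(np.pi-.12),speed=.15)
im=read_camera("wrist");cv2.imwrite("pics/w8.png",im[:,:,::-1]);P=params("wrist");np.savez("w8.npz",**P)
for n,z in dict(rod=.097,rod_tip=.033,stand=0).items():
    print(n,[(np.round(d["at"],1),np.round(at_z(P,d["at"],z),4)) for d in tip_of("wrist",n)[:1]])
s=read_camera("side");cv2.imwrite("pics/side8.png",s[:,:,::-1])
cv2.imwrite("pics/l8.png",np.vstack([im[40:300,200:470,::-1].repeat(2,0).repeat(2,1)[:, :540][:300],cv2.resize(s[250:370,230:446,::-1],(540,300))]))
print(read_time_s())
E
```

```text
[-0.06526174  0.08488989 -2.46873608] [ 0.43230636 -0.25426383  0.1183858 ] 34.1417
0.012 [ 0.5 -0.2 -0.2]
0.008 [ 0.3 -0.7  0.1]
0.005 [-0.1  0.3  0.7]
0.003 [0.  0.1 0.5]
0.002 [-0.2  0.   0.4]
0.001 [ 0.3 -1.   0.7]
0.0 [-2.3  1.   8.5]
0.05003285160645455 [ 0.43204352 -0.25414792  0.09792666] 36.9083
rod [(array([293.3, 136.5]), array([ 0.4302, -0.2567,  0.097 ]))]
rod_tip [(array([306. , 250.2]), array([ 0.5795, -0.2667,  0.033 ]))]
stand [(array([299.4, 123.1]), array([ 0.424 , -0.2554,  0.    ]))]
39.1417
```

View pics/l8.png

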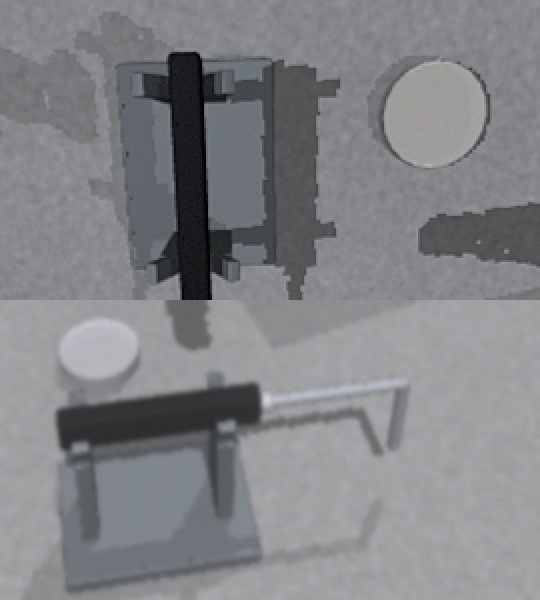

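```bash
python3 - <<'E'
from h import *
read_camera("side"); P=params("side")
for n,z in dict(rod=.097,rod_tip=.033).items(): print(n,[(np.round(d["at"],1),np.round(at_z(P,d["at"],z),4)) for d in tip_of("side",n)[:1]])
print(sign_off(),read_time_s())
E
```

```text
rod [(array([294.1, 294.7]), array([ 0.4317, -0.252 ,  0.097 ]))]
rod_tip [(array([387.4, 307.4]), array([ 0.5825, -0.2657,  0.033 ]))]
the job is handed in; nothing more can be done
the job is handed in; nothing more can be done
```

I drew the flat shutter lever home with the hooked rod, put the rod back in its stand, let go and handed the job in. That was at about 39 s of the 64 s allowed; `sign_off` gives no verdict, so I don't know the judged result.

- **Pull:** the lever slid at about 2 N for roughly 25.5 mm, then met its stop. I held it there for about 1.7 s with a pull of 7.0 to 7.8 N. A downward force of about 4 N came with it, so the total was about 8.4 N.
- **Lever position:** after I released it, the plate stood within about 1.5 px of where the home mark should appear in the side camera. I could not read the travel directly, so fully home is inferred from the stop and this view.
- **Rod in its stand:** both views show the handle between the cheeks of both posts, hook forward and down. Its position was within about 2 mm of where it started, and the tip within about 3 mm.
- **Setting down:** the rod touched the stand with about 8.5 N on the last 1 mm step.

**Disagreements:**
- The rod pitched nose-up in the grip by roughly 0.1 rad under the pull and mostly sprang back when released.
- The scene camera's tip reading was off by up to 1 cm sideways, so I relied on the side camera and on the tip's position relative to the plate.

I saw no contact with the round-headed lever, the bystanders or the shield. I did not re-measure their positions at the end.

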